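# Lock the comb and nail clipper into the keeper tray

## Robot

A 6-joint arm with a two-finger parallel gripper is mounted at the origin on the work surface. World frame = base frame: x ahead of the robot, y to its left, z up, the work surface at z = 0. Lengths are in m, angles in rad, forces in N, time in s.
With the tool pointing down it reaches from about 0.35 to 0.775 m from the base axis. Payload 5.5 kg.
Tool frame: the origin (TCP) lies midway between the tips of the shut fingers; the grasp point (between the pads) lies 19 mm behind it; z points along the fingers, y is the line along which they close (so a half turn about z gives the same grasp; the last joint's range is limited). The gripper opens to 85 mm and grips with 20 to 120 N. Pads are 22 mm wide; open, the fingers measure 114 mm over their backs; the gripper's body (76 mm by 85 mm) begins 54 mm behind the grasp point. The pads swing forward as they close: fully open they stand 13 mm farther back than shut.
Start: joints at [1.178, 0.313, 0.046, 1.304, 0, 1.431], TCP at [0.144, 0.557, 0.21] pointing down, gripper open.
Joint ranges: [-2.76, 2.76], [-0.86, 1.69], [-1.03, 1.26], [-2.2, 2.34], [-1.47, 1.5], [-3.14, 3.14]. Speed limits (rad/s): [2.57, 2.57, 3.14, 3.14, 3.14, 3.14].

## Interface

Orientations are given as a rotation vector (axis times angle).
In Python, from bench import * gives the robot as it stands.
- The arm moves only by the tool carry_out, never from a script. Its arguments are lists of equal length, an entry for each row: "dr": the turn, a rotation vector about the tool's x, y, z normalised to -1 to 1, where 1 is pi/2 rad, a list of three; "slide": the shift along the tool's x, y, z normalised to -1 to 1, where 1 is 250 mm, a list of three; "hand": the opening in per cent of the stroke, from 0 (shut) to 100 (fully open). A call has 1 to 12 rows; each row shifts and turns the commanded pose from where the row before left it, along the tool's axes as they then stand; what a row does not reach is not made up. A row lasts 1/8 s, in which the tool goes at most 62.5 mm and 10.7 degrees, less where a joint would pass 70% of its speed; a pose out of reach is approached as far as the arm can. A call with a number of a shift or a turn outside -1 to 1 is refused whole. A call with a gripper value outside its range is refused whole. The fingers move at their own pace and stop on an object; "force" is the grip in N (left out, the last holds). Time passes only in rows, so rows that do not move let the fingers close. It gives the time, the measured TCP pose, the force, the opening and the grip force at its end, in the units of the state.
- state(): the state, without advancing time (a new reading comes with each control period).
- grab_frame(name): name is "side" or "top" or "wrist"; returns the picture (420x560x3 uint8, red, green, blue); there is no depth.
- camera_model(name): a dict with "fx", "fy", "cx", "cy" (pixels), "rvec" (rotation vector, rad) and "tvec" (3), from world to camera coordinates, as OpenCV has them. Camera axes: x right, y down, z forward; pixel columns grow to the right and rows downward; lengths in m; the calibration is good to about 2 mm. A picture is of the moment at which its call begins: read the wrist's pose just before it. camera_model takes no time and is no camera call; for the wrist camera it gives the pose at the moment of the call.
- sign_off(): hands the job in; it is judged then, once.
Trained networks look in the newest picture that a camera, given by its name, has taken for a name from the list of things; names that differ only in an ending like _2 or _b are one class to them, and where a whole thing is asked for, a point or a joint stands for the part that bears it (a point fixed in the world has none). Each returns a list of dicts, best first, with "conf" (0 to 1); they miss things now and then, are a little off and sometimes report something else, mostly with a low value. They report only what shows in the picture. A call takes as long as a camera call.
- find_in(camera, name): "box" ([left, top, right, bottom] in pixels, round what is visible of it).
- spot_point(camera, name): "centre" ([column, row] in pixels: a listed point, or the origin of a listed thing).
The state is a dict: "t": time; "q": joint angles; "joint_velocities": joint speeds; "tau": joint torques, N m; "position": TCP position; "orientation": TCP orientation; "wrist_force": force on the tool from outside, world axes, zero at the start; "moment": the same for the moment, N m; "grip_width": finger opening in m; "grip_force": force on a finger pad.
Only numpy, scipy, OpenCV 4.12 (cv2) and the standard library are available. Lean on these libraries where they do the work, as an engineer would, in place of code of your own. Each camera call takes 0.05 s, during which the arm holds its last target. There are 200 camera calls.

## Task

First clear the way for the tray's keeper bar: slide the white bowl along the shelf, without lifting or tipping it, from the grey mark until it stands centred on the blue mark. Then lay the wooden comb flat in the long blue bed and the nail clipper flat in the short red bed of the tray, in either order and not turned over, and after that swing the bar with the red knob across both, all the way home past its click stop. Leave the tin, the brush and the cactus pot where they are.

Things in the scene. Friction and masses are not known exactly. Their poses are not given: they have to be found in the camera images.
- tray: Fixed beech tray plate, 205 (x) by 190 (y) by 8 mm thick, its place and yaw vary. Origin: at shelf height (z=0), under its middle; z up. Both beds run along tray y, bounded by round-topped dowels 8 mm thick, tops 20 mm above the shelf; the bed middles are free for fingers. A steel catch 36 mm wide along y, up to 33 mm above the shelf, stands at tray x=-88, y=0 mm, under the shut bar's end.
- comb_bed (a point): Centre of the long blue bed, on the tray's upper face (8 mm above the shelf); axes as the tray's. Between its dowels there are 34 mm across (tray x) and 158 mm along (tray y); side dowels stand 52 mm either way along y from this point.
- clipper_bed (a point): Centre of the short red bed, on the tray's upper face (8 mm above the shelf); axes as the tray's. Between its dowels there are 25 mm across (tray x) and 100 mm along (tray y); side dowels stand 35 mm either way along y from this point.
- hinge (a point): Point on the vertical hinge axis of the keeper bar, at the bar's underside, 27 mm above the shelf; at tray x=+82, y=0 mm. A round boss 22 mm across and 10 mm high sits here.
- knob (a point): Middle of the upright red knob on the keeper bar: a round post 18 mm across and 30 mm high, standing on the bar's upper face, from 35 to 65 mm above the shelf; this point is 50 mm above the shelf, 178 mm from the hinge axis.
- keeper (a joint): Keeper bar angle, rad; vertical hinge. Bar 190 x 14 x 8 mm, 27 to 35 mm above the shelf. 0: shut, bar along tray -x from the hinge, above both beds. Grows to 2.0 opening counter-clockwise from above (1.57: along tray -y). Turns lightly, stays put. Between 0.06 and 0.03 a sprung plunger must be overcome (up to about 12 N at the knob); it then holds the bar at 0. A bowl on the grey mark blocks it.
- bowl: White round stoneware bowl, 100 mm across, 46 mm high, upright-walled above 14 mm, wall 8 mm and floor 8 mm thick, foot 76 mm across, about 0.3 kg. Origin: centre of its underside; z up. It starts on the flat grey disc mark (116 mm across) on the shelf beside the tray, centred at tray x=-20, y=-160 mm.
- mark: Flat blue disc mark on the shelf, 116 mm across, no thickness to speak of. Origin: its centre, at shelf height.
- comb: Dark wooden comb lying flat, 150 mm long (its y), 26 mm wide (its x), 9 mm thick, about 40 g. Origin: centre of its underside; z up. Either end first in the bed will do.
- clipper: Steel nail clipper lying flat, 90 mm long (its y), 16 mm wide (its x), 12 mm high, about 60 g. Origin: centre of its underside; z up. Either end first in the bed will do.
- tin: Bystander: round shoe-polish tin, 67 mm across, 22 mm high. Origin: centre of its underside.
- brush: Bystander: clothes brush, 120 mm (its y) by 42 mm, 35 mm high, bristles down. Origin: centre of its underside.
- cactus: Bystander: cactus in a terracotta pot, 72 mm across, 108 mm high in all. Origin: centre of its underside.

How it is judged:
On the way, in this order (a step that is already met when the one before it is completed fails the run):
1. the bowl stands centred on the blue mark (horizontal distance between bowl and mark below 0.012 m and height (world z) of bowl below 0.004 m and angle between bowl's own z axis and vertical below 0.08 rad and linear speed of bowl below 0.02 m/s), for 0.2 s.
2. comb and clipper lie flat in their beds, the bar still open (horizontal distance between comb and comb_bed below 0.009 m and angle between the y axis of each of comb, clipper and the y axis of tray, either way round below 0.12 rad and z of comb in the frame of comb_bed below 0.004 m and angle between each of comb, clipper's own z axis and vertical below 0.08 rad and linear speed of each of comb, clipper below 0.02 m/s and horizontal distance between clipper and clipper_bed below 0.009 m and z of clipper in the frame of clipper_bed below 0.004 m and value of joint keeper above 0.3 rad), for 0.2 s.
3. the keeper bar is home past its click stop (value of joint keeper below 0.02 rad), for 0.2 s.
At the end, for the whole second after the job is handed in: The bowl stands upright on the shelf, its centre within 12 mm of the blue mark's; the comb and the clipper lie flat in their own beds, centres within 9 mm of the bed's and within 0.12 rad of its line, upper side up; the keeper bar is shut past its detent (under 0.02 rad); all at rest (all of step 1 and horizontal distance between comb and comb_bed below 0.009 m and angle between the y axis of each of comb, clipper and the y axis of tray, either way round below 0.12 rad and z of comb in the frame of comb_bed below 0.004 m and angle between each of comb, clipper's own z axis and vertical below 0.08 rad and linear speed of each of comb, clipper below 0.02 m/s and horizontal distance between clipper and clipper_bed below 0.009 m and z of clipper in the frame of clipper_bed below 0.004 m and value of joint keeper below 0.02 rad and velocity of joint keeper below 0.05 rad/s); the robot touches nothing.
It fails at once if the bowl is lifted more than 10 mm off the shelf or tipped more than 0.25 rad (height (world z) of bowl above 0.01 m or angle between bowl's own z axis and vertical above 0.25 rad).
It fails at once if the tin is moved more than 20 mm (distance of tin from where it was at the start of the episode above 0.02 m).
It fails at once if the brush is moved more than 20 mm (distance of brush from where it was at the start of the episode above 0.02 m).
It fails at once if the cactus is moved more than 20 mm (distance of cactus from where it was at the start of the episode above 0.02 m).
It also fails if it takes over 72 s, if anything falls off the work surface, if the arm or the gripper's body presses on something with over 40 N, if the wrist force passes 120 N, or if a joint passes its speed limit or range.

## Working session

There is one attempt and no reset: what is moved stays moved. The work goes in short steps, Python scripts to look and compute and a tool call to move; the robot and the scene stay as the last step left them, time stands still between calls to the robot, and variables do not carry over. Pictures are saved under pics/ and viewed, at most 10 in all, crops included, and the job is handed in when it is done.

Besides the shell and the picture viewer there is one more tool, called after ">>>" in YAML: its name, and indented under it one key for each argument. carry_out: Moves the arm, as the interface text tells. Scaled input: -1 to 1 covers 250 mm each way for a shift and pi/2 rad each way for a turn. Its arguments: {"type":"object","properties":{"dr":{"type":"array"},"slide":{"type":"array"},"hand":{"type":"array"},"force":{"type":"number"}},"required":["dr","slide","hand"]}

```bash
mkdir -p pics
cat > h.py <<'E'
from bench import *
import numpy as np, cv2
from scipy.spatial.transform import Rotation as R
def ray(cam,px,z,m=None):
    m=m or camera_model(cam)
    Rm=R.from_rotvec(m["rvec"]).as_matrix(); t=np.array(m["tvec"])
    d=Rm.T@np.array([(px[0]-m["cx"])/m["fx"],(px[1]-m["cy"])/m["fy"],1]); o=-Rm.T@t
    return o+d*(z-o[2])/d[2]
def proj(cam,p):
    m=camera_model(cam); Rm=R.from_rotvec(m["rvec"]).as_matrix()
    c=Rm@np.array(p)+np.array(m["tvec"]); return [m["fx"]*c[0]/c[2]+m["cx"],m["fy"]*c[1]/c[2]+m["cy"]]
def save(cam,n):
    f=grab_frame(cam); cv2.imwrite(f"pics/{n}.png",f[:,:,::-1]); return f
E
python3 - <<'E'
from h import *
s=state(); print(s)
save("top","top0"); save("side","side0")
np.set_printoptions(precision=4,suppress=True)
for n,z in dict(tray=0,comb_bed=.008,clipper_bed=.008,hinge=.027,knob=.05,bowl=0,mark=0,comb=0,clipper=0,tin=0,brush=0,cactus=0).items():
    for c in("top","side"):
        r=spot_point(c,n)[:2]
        print(n,c,[(np.round(q["centre"]),round(q["conf"],2),ray(c,q["centre"],z)[:2]) for q in r])
for c in("top","side"):
    m=camera_model(c); Rm=R.from_rotvec(m["rvec"]).as_matrix(); print(c,-Rm.T@np.array(m["tvec"]))
E
```

```text
{'t': 0.0, 'q': array([ 1.17840291e+00,  3.14009597e-01,  4.50005357e-02,  1.30358036e+00,
       -1.12825308e-05,  1.43122282e+00]), 'joint_velocities': array([-0.00136818, -0.00169965,  0.00117517,  0.00061994,  0.00144125,
        0.00108814]), 'tau': array([ 1.04506185e-05, -4.80634689e+01,  2.98526841e+01,  1.97438576e-02,
       -2.62000885e-04, -7.25434006e-06]), 'position': array([0.14362139, 0.55622768, 0.20951247]), 'orientation': array([-3.96013558e-01, -3.11606762e+00,  2.72180405e-03]), 'wrist_force': array([ 0.27414487,  0.18221187, -0.66758181]), 'moment': array([-0.02668159,  0.02507306,  0.00697583]), 'grip_force': 0.0, 'grip_width': 0.08528600941764009}
tray top [(array([263., 196.]), 0.68, array([0.5429, 0.0852]))]
tray side [(array([270., 244.]), 0.57, array([0.5413, 0.0695]))]
comb_bed top [(array([264., 210.]), 0.61, array([0.5034, 0.0823]))]
comb_bed side [(array([285., 247.]), 0.9, array([0.5012, 0.0835]))]
clipper_bed top [(array([265., 188.]), 0.63, array([0.5652, 0.0795])), (array([162., 226.]), 0.39, array([0.4572, 0.3772]))]
clipper_bed side [(array([259.
[... 863 characters left out ...]
side [(array([250., 153.]), 0.74, array([ 0.6341, -0.2772])), (array([367., 317.]), 0.37, array([0.293 , 0.2724]))]
clipper top [(array([164., 228.]), 0.63, array([0.4512, 0.3751]))]
clipper side [(array([296., 352.]), 0.72, array([0.458 , 0.3712]))]
tin top [(array([199., 284.]), 0.85, array([0.2893, 0.269 ]))]
tin side [(array([370., 318.]), 0.93, array([0.2857, 0.2754]))]
brush top []
brush side [(array([192., 345.]), 0.61, array([0.6991, 0.3713])), (array([252., 151.]), 0.33, array([ 0.6278, -0.2861]))]
cactus top [(array([240., 122.]), 0.74, array([0.7668, 0.1557]))]
cactus side [(array([179., 270.]), 0.57, array([0.7692, 0.1662]))]
top [0.3828 0.0431 1.443 ]
side [0.4494 0.8644 1.0867]
```

View pics/top0.png

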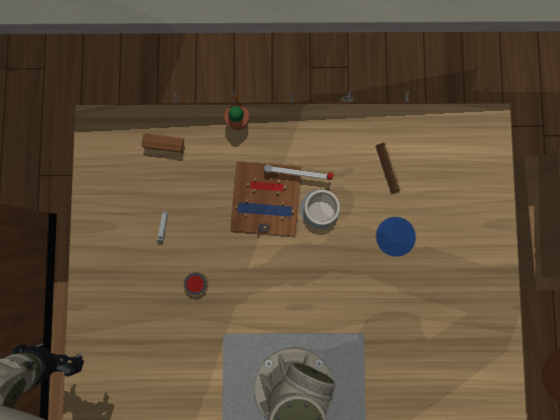

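View pics/side0.png

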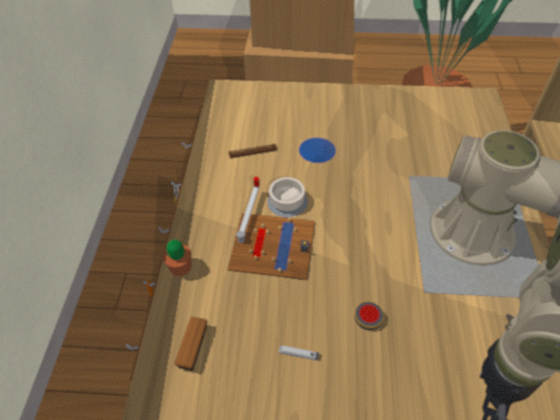

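>>> carry_out:
  dr:
    - [0,0,-0.0805]
    - [0,0,-0.0804]
    - [0,0,0]
    - [0,0,0]
    - [0,0,0]
    - [0,0,0]
    - [0,0,0]
    - [0,0,0]
    - [0,0,0]
    - [0,0,0]
    - [0,0,0]
    - [0,0,0]
  slide:
    - [0,0,-0.18]
    - [0,0,-0.18]
    - [-0.13,-0.2,0]
    - [-0.13,-0.2,0]
    - [-0.13,-0.2,0]
    - [-0.13,-0.2,0]
    - [-0.13,-0.2,0]
    - [-0.13,-0.2,0]
    - [-0.13,-0.2,0]
    - [-0.13,-0.2,0]
    - [-0.13,-0.2,0]
    - [-0.13,-0.2,0]
  hand: [100,100,100,100,100,100,100,100,100,100,100,100]

```text
t: 2.8
position: [0.4697, 0.0549, 0.3007]
orientation: [0.001, 3.141, 0.0]
wrist_force: [0.9, 0.5, 0.8]
grip_width: 0.0852
grip_force: 0.0
```

>>> carry_out:
  dr:
    - [0,0,0]
    - [0,0,0]
    - [0,0,0]
    - [0,0,0]
    - [0,0,0]
  slide:
    - [0,-0.2,0]
    - [0,-0.2,0]
    - [0,-0.15,0]
    - [0,0,0]
    - [0,0,0]
  hand: [45,45,45,45,45]

```text
t: 3.42
position: [0.4687, -0.0805, 0.3004]
orientation: [-0.001, -3.142, -0.001]
wrist_force: [-0.0, 0.4, -0.6]
grip_width: 0.0385
grip_force: 0.0
```

Run:
```python
from h import *
np.set_printoptions(precision=4,suppress=True)
s=state(); print(s["t"],s["position"],s["orientation"],s["grip_width"])
save("wrist","w0"); 
for n,z in dict(tray=0,comb_bed=.008,clipper_bed=.008,hinge=.027,knob=.05,bowl=0,mark=0,comb=0).items():
    r=spot_point("wrist",n)[:2]
    print(n,[(np.round(q["centre"]),round(q["conf"],2),ray("wrist",q["centre"],z)[:2]) for q in r])
```

```text
3.425 [ 0.4687 -0.0805  0.3004] [-0.0007 -3.1416 -0.0009] 0.038475145119777045
tray [(array([403., 217.]), 0.97, array([0.5406, 0.0811]))]
comb_bed [(array([412., 188.]), 0.92, array([0.5   , 0.0851])), (array([100., 124.]), 0.52, array([ 0.4227, -0.2935]))]
clipper_bed [(array([403., 241.]), 0.95, array([0.5716, 0.0811]))]
hinge [(array([397., 279.]), 0.96, array([0.6163, 0.0715]))]
knob [(array([259., 275.]), 0.67, array([ 0.6003, -0.1055]))]
bowl [(array([276., 192.]), 0.98, array([ 0.5083, -0.0845]))]
mark [(array([100., 123.]), 0.85, array([ 0.4221, -0.2978]))]
comb [(array([132., 274.]), 0.59, array([ 0.6232, -0.2815]))]
```

View pics/w0.png

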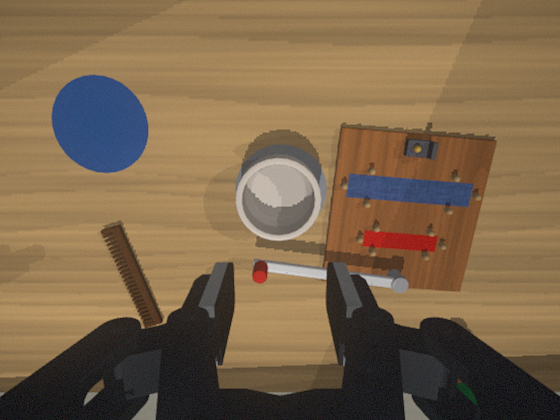

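The wrist view shows the blue mark at about (100,123), the bowl rim at (280,200), the comb running (112,228) to (152,322), the blue bed at (410,190), the red bed at (400,241) and the knob at (260,272). I'll refine these by segmentation.

```bash
cat >> h.py <<'E'
def blobs(f,mask,amin=200):
    mask=cv2.morphologyEx(mask.astype(np.uint8),cv2.MORPH_OPEN,np.ones((3,3)))
    c,_=cv2.findContours(mask,cv2.RETR_EXTERNAL,cv2.CHAIN_APPROX_NONE)
    return sorted([k for k in c if cv2.contourArea(k)>amin],key=cv2.contourArea)[::-1]
def world(cam,pts,z): return np.array([ray(cam,p,z)[:2] for p in np.asarray(pts,float).reshape(-1,2)],np.float32)
def blue(f): f=f.astype(int); return (f[...,2]>f[...,0]+40)
def red(f): f=f.astype(int); return (f[...,0]>110)&(f[...,1]<60)&(f[...,2]<70)
def rect(cam,c,z):
    (x,y),(a,b),th=cv2.minAreaRect(world(cam,c,z)); 
    d=th if a>b else th+90   # direction of long side, deg from world x
    d=(d+90)%180-90
    return np.round([x,y,max(a,b),min(a,b),d],4)
E
python3 - <<'E'
from h import *
np.set_printoptions(precision=4,suppress=True)
f=cv2.imread("pics/w0.png")[:,:,::-1]
for c in blobs(f,blue(f)):
    w=world("wrist",c,0); print("blue",len(c),cv2.minEnclosingCircle(w),cv2.fitEllipse(w*1000), rect("wrist",c,.008))
for c in blobs(f,red(f)): print("red",rect("wrist",c,.008),cv2.boundingRect(c))
g=f.astype(int)
m=(g.min(2)>130); m[:, :200]=0; m[:, 340:]=0; m[255:]=0
for c in blobs(f,m)[:2]: print("bowl",cv2.boundingRect(c),cv2.fitEllipse(world("wrist",cv2.convexHull(c),.046)*1000))
m=(g[...,0]<105); m[:200]=0; m[335:]=0; m[:,190:]=0; m[:,:90]=0
for c in blobs(f,m,400)[:2]: print("comb",cv2.boundingRect(c),rect("wrist",c,.005))
E
```

```text
blue 270 ((0.4244861900806427, -0.29863229393959045), 0.057595014572143555) ((424.5919494628906, -298.4497375488281), (113.5708999633789, 113.9040298461914), 1.7684285640716553) [ 0.4236 -0.2946  0.1126  0.1114 89.997 ]
blue 294 ((0.5054365396499634, 0.084556445479393), 0.079416424036026) ((505.0954895019531, 83.38066101074219), (29.73554039001465, 217.40184020996094), 175.3850860595703) [ 0.5033  0.0817  0.1545  0.0282 85.2685]
red [ 0.5713  0.0761  0.0955  0.0217 85.3094] (363, 231, 75, 20)
bowl (236, 158, 86, 83) ((506.70281982421875, -82.07911682128906), (98.49899291992188, 99.29129791259766), 6.101839542388916)
comb (90, 224, 100, 111) [ 0.6346 -0.2741  0.1686  0.1403 -3.976 ]
```

>>> carry_out:
  dr:
    - [0,0,0]
    - [0,0,0]
    - [0,0,0]
    - [0,0,0]
    - [0,0,0]
    - [0,0,0]
    - [0,0,0]
    - [0,0,0]
    - [0,0,0]
    - [0,0,0]
    - [0,0,0]
    - [0,0,0]
  slide:
    - [-0.152,-0.19,0]
    - [0,0,0.2]
    - [0,0,0.2]
    - [0,0,0.2]
    - [0,0,0.2]
    - [0,0,0.16]
    - [0,0,0.1]
    - [0,0,0.05]
    - [0,0,0]
    - [0,0,0]
    - [0,0,0]
    - [0,0,0]
  hand: [45,45,45,45,45,45,45,45,45,0,0,0]
  force: 25

```text
t: 5.38
position: [0.5079, -0.1286, 0.0241]
orientation: [0.0, 3.139, -0.001]
wrist_force: [0.1, 0.6, 5.3]
grip_width: 0.0063
grip_force: 24.0
```

>>> carry_out:
  dr:
    - [0,0,0]
    - [0,0,0]
    - [0,0,0]
    - [0,0,0]
    - [0,0,0]
    - [0,0,0]
    - [0,0,0]
    - [0,0,0]
    - [0,0,0]
    - [0,0,0]
    - [0,0,0]
    - [0,0,0]
  slide:
    - [0.016,-0.042,0]
    - [0.03,-0.08,0]
    - [0.04,-0.106,0]
    - [0.04,-0.106,0]
    - [0.04,-0.106,0]
    - [0.04,-0.106,0]
    - [0.04,-0.106,0]
    - [0.04,-0.106,0]
    - [0.026,-0.066,0]
    - [0.0164,-0.0416,0]
    - [0,0,0]
    - [0,0,0]
  hand: [0,0,0,0,0,0,0,0,0,0,0,0]

```text
t: 6.88
position: [0.4248, -0.3446, 0.0233]
orientation: [0.0, -3.141, 0.001]
wrist_force: [-1.1, 1.2, 6.1]
grip_width: 0.0064
grip_force: 25.9
```

Run:
```python
from h import *
np.set_printoptions(precision=4,suppress=True)
s=state(); print(s["t"],s["position"],s["wrist_force"])
f=save("top","top1")
for c in ("top","side"):
    for n in ("bowl","mark"):
        grab_frame(c); r=spot_point(c,n)[:1]; print(c,n,[(q["conf"],ray(c,q["centre"],0)) for q in r])
```

```text
6.875 [ 0.4248 -0.3446  0.0233] [-1.1019  1.1702  6.1189]
top bowl [(0.96, array([ 0.4208, -0.2972,  0.    ]))]
top mark [(0.67, array([ 0.4228, -0.2975,  0.    ]))]
side bowl [(0.77, array([ 0.4239, -0.2929,  0.    ]))]
side mark [(0.72, array([ 0.4213, -0.303 ,  0.    ]))]
```

>>> carry_out:
  dr:
    - [0,0,0]
    - [0,0,0]
    - [0,0,0]
    - [0,0,0]
    - [0,0,0]
    - [0,0,0]
    - [0,0,0]
    - [0,0,0]
    - [0,0,0]
    - [0,0,0]
  slide:
    - [0,0,0]
    - [0,0,0]
    - [0,0,-0.1]
    - [0,0,-0.2]
    - [0,0,-0.2]
    - [0,0,-0.24]
    - [-0.2,0.08,-0.1]
    - [-0.2,0.08,0]
    - [-0.12,0.08,0]
    - [0,0,0]
  hand: [35,35,35,35,40,60,60,60,60,60]

```text
t: 8.57
position: [0.5564, -0.283, 0.2318]
orientation: [0.006, -3.141, -0.001]
wrist_force: [-0.4, -0.1, -0.6]
grip_width: 0.0514
grip_force: 0.0
```

Run:
```python
from h import *
np.set_printoptions(precision=4,suppress=True)
s=state(); print(s["t"],s["position"],s["orientation"],s["grip_width"])
f=save("wrist","w1")
for n,z in dict(comb=0,bowl=0,mark=0,knob=.05).items():
    r=spot_point("wrist",n)[:2]
    print(n,[(np.round(q["centre"]),round(q["conf"],2),ray("wrist",q["centre"],z)[:2]) for q in r])
r=find_in("wrist","comb"); print(r)
g=f.astype(int)
for thr in (60,80):
  m=g[...,0]<thr
  if r:
    b=[int(v) for v in r[0]["box"]]; k=np.zeros_like(m); k[max(b[1]-6,0):b[3]+6,max(b[0]-6,0):b[2]+6]=1; m=m&k
  for c in blobs(f,m,200)[:3]: print("comb",thr,cv2.boundingRect(c),rect("wrist",c,.006))
```

```text
8.575 [ 0.5564 -0.283   0.2318] [ 0.0058 -3.1407 -0.0009] 0.05144358333110535
comb [(array([281., 233.]), 0.82, array([ 0.6244, -0.2829]))]
bowl [(array([264.,  36.]), 0.83, array([ 0.4207, -0.3   ]))]
mark []
knob [(array([475., 222.]), 0.63, array([ 0.5948, -0.0952]))]
[{'box': [250.8, 163.8, 310.2, 297.4], 'conf': 0.83}, {'box': [421.5, 60.4, 560.0, 239.5], 'conf': 0.37}]
comb 80 (273, 232, 23, 38) [ 0.6427 -0.281   0.0471  0.0155 15.3018]
```

View pics/w1.png

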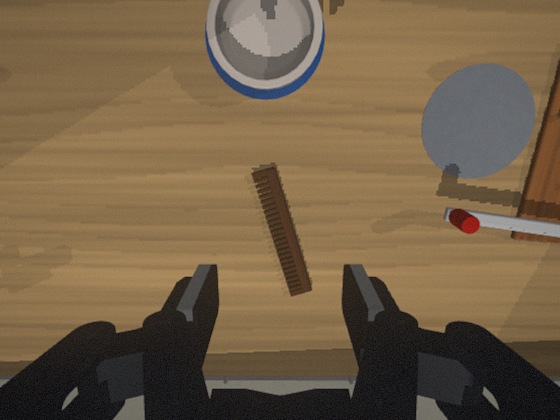

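Bowl is on the mark. The comb's corners are at (251,173), (275,163), (311,290) and (291,297).

Run:
```python
from h import *
np.set_printoptions(precision=4,suppress=True)
w=world("wrist",[(251,173),(275,163),(311,290),(291,297)],.008); print(w,w.mean(0))
a=(w[2]+w[3]-w[0]-w[1])/2; print(np.linalg.norm(a),np.degrees(np.arctan2(a[1],a[0])), np.linalg.norm(w[1]-w[0]),np.linalg.norm(w[3]-w[2]))
s=state();print(s["position"],s["orientation"],s["q"])
```

```text
[[ 0.554  -0.3156]
 [ 0.5435 -0.2903]
 [ 0.6912 -0.2495]
 [ 0.7002 -0.2726]] [ 0.6222 -0.282 ]
0.15279835 15.903516 0.027433598 0.024791103
[ 0.5538 -0.2854  0.2329] [-0.0024 -3.1413  0.    ] [-0.6045  0.4063  0.2352  1.3999 -0.0002 -0.603 ]
```

>>> carry_out:
  dr:
    - [0,0,0]
    - [0,0,0]
    - [0,0,-0.088]
    - [0,0,-0.0887]
    - [0,0,0]
    - [0,0,0]
    - [0,0,0]
    - [0,0,0]
    - [0,0,0]
    - [0,0,0]
    - [0,0,0]
    - [0,0,0]
  slide:
    - [-0.136,0.009,0]
    - [-0.136,0,0]
    - [0,0,0.1]
    - [0,0,0.1]
    - [0,0,0.2]
    - [0,0,0.2]
    - [0,0,0.15]
    - [0,0,0.1]
    - [0,0,0.066]
    - [0,0,0]
    - [0,0,0]
    - [0,0,0]
  hand: [60,60,60,60,60,60,60,60,60,60,0,0]
  force: 30

```text
t: 10.38
position: [0.6237, -0.283, 0.0055]
orientation: [-0.434, 3.109, -0.003]
wrist_force: [0.8, 0.6, -0.1]
grip_width: 0.0152
grip_force: 0.0
```

>>> carry_out:
  dr:
    - [0,0,0]
    - [0,0,0]
  slide:
    - [0,0,0]
    - [0,0,0]
  hand: [0,0]

```text
t: 10.62
position: [0.623, -0.2825, 0.0044]
orientation: [-0.435, 3.111, -0.001]
wrist_force: [-1.1, 0.6, 0.4]
grip_width: 0.0001
grip_force: 0.0
```

Run:
```python
from h import *
f=save("wrist","w2"); print(state()["position"],state()["wrist_force"])
for n in ("comb",):
    r=spot_point("wrist",n)[:2]
    print(n,[(np.round(q["centre"]),round(q["conf"],2),ray("wrist",q["centre"],0)[:2]) for q in r])
```

```text
[ 0.62285401 -0.28241612  0.00419063] [0.45211802 0.63728196 0.35976292]
comb [(array([286., 262.]), 0.82, array([ 0.62456316, -0.27844951]))]
```

View pics/w2.png

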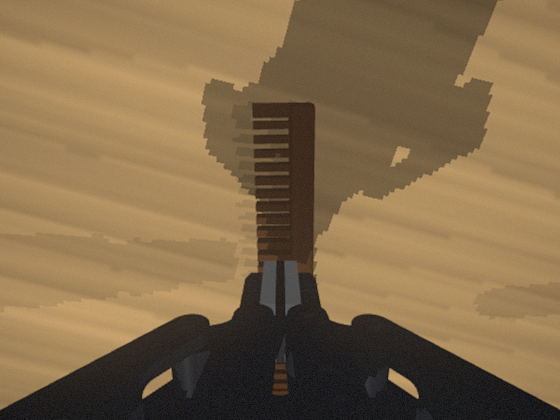

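The fingers closed just above the comb, at about (280,265) in the picture: the pads stand farther back at this width than I assumed. I'll lift, open and check whether the comb shifted.

>>> carry_out:
  dr:
    - [0,0,0]
    - [0,0,0]
    - [0,0,0]
    - [0,0,0]
  slide:
    - [0,0,-0.1]
    - [0,0,-0.1]
    - [0,0,0]
    - [0,0,0]
  hand: [0,45,45,45]

```text
t: 11.22
position: [0.6223, -0.2822, 0.0532]
orientation: [0.434, -3.111, -0.001]
wrist_force: [-0.4, 0.5, -1.2]
grip_width: 0.0382
grip_force: 0.0
```

Run:
```python
from h import *
f=save("wrist","w3"); s=state(); print(s["position"],s["wrist_force"],s["grip_width"])
r=spot_point("wrist","comb")[:2]
print([(np.round(q["centre"]),round(q["conf"],2),ray("wrist",q["centre"],0)[:2]) for q in r])
```

```text
[ 0.62200782 -0.28193137  0.05265899] [ 0.07611348 -0.31243956 -0.12498281] 0.03834393675601983
[(array([283., 231.]), 0.9, array([ 0.62517912, -0.27860217]))]
```

View pics/w3.png

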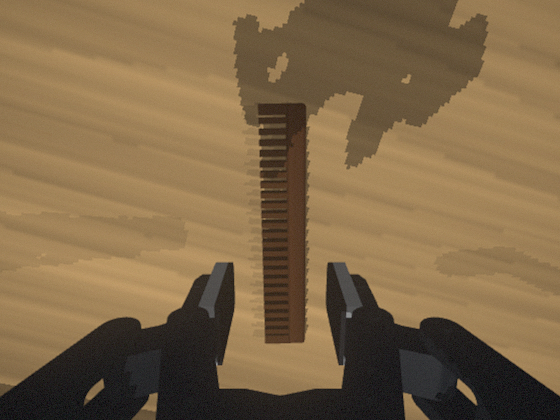

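>>> carry_out:
  dr:
    - [0,0,0]
    - [0,0,0]
    - [0,0,0]
    - [0,0,0]
  slide:
    - [-0.014,0,0.1]
    - [0,0,0.1]
    - [0,0,0.012]
    - [0,0,0]
  hand: [45,45,45,45]

```text
t: 11.82
position: [0.6258, -0.2813, 0.0005]
orientation: [0.434, -3.111, -0.001]
wrist_force: [-0.3, -0.7, 0.1]
grip_width: 0.0387
grip_force: 0.0
```

>>> carry_out:
  dr:
    - [0,0,0]
    - [0,0,0]
  slide:
    - [0,0,0.012]
    - [0,0,0]
  hand: [45,45]

```text
t: 12.08
position: [0.6265, -0.2817, -0.0014]
orientation: [-0.434, 3.11, -0.001]
wrist_force: [-0.5, -0.6, 0.3]
grip_width: 0.0383
grip_force: 0.0
```

>>> carry_out:
  dr:
    - [0,0,0]
    - [0,0,0]
    - [0,0,0]
    - [0,0,0]
    - [0,0,0]
  slide:
    - [0,0,0.008]
    - [0,0,0]
    - [0,0,0]
    - [0,0,0]
    - [0,0,0]
  hand: [45,30,24,24,24]
  force: 30

```text
t: 12.7
position: [0.6261, -0.2814, -0.0041]
orientation: [-0.434, 3.111, 0.0]
wrist_force: [0.5, -0.2, 0.0]
grip_width: 0.0207
grip_force: 0.0
```

>>> carry_out:
  dr:
    - [0,0,0]
    - [0,0,0]
    - [0,0,0]
  slide:
    - [0,0,0]
    - [0,0,0]
    - [0,0,0]
  hand: [10,10,10]

```text
t: 13.08
position: [0.6261, -0.2814, -0.0041]
orientation: [-0.435, 3.111, 0.0]
wrist_force: [0.2, -0.2, -0.3]
grip_width: 0.0083
grip_force: 0.0
```

Run:
```python
from h import *
s=state(); print(s["position"],s["wrist_force"],s["grip_width"],s["grip_force"])
f=save("wrist","w4"); g=grab_frame("side"); p=proj("side",s["position"]); print(p); u,v=map(int,p)
a=cv2.resize(g[v-35:v+25,u-40:u+40],None,fx=6,fy=6,interpolation=cv2.INTER_CUBIC); b=f[200:360,180:380]
b=cv2.resize(b,(320,360)); 
cv2.imwrite("pics/c4.png",np.hstack([a,b])[:,:,::-1])
```

```text
[ 0.62607567 -0.28140189 -0.00414366] [ 0.17436631 -0.15493626 -0.26859287] 0.008347332203889496 0.0
[np.float64(252.37867517770653), np.float64(152.83451332631353)]
```

View pics/c4.png

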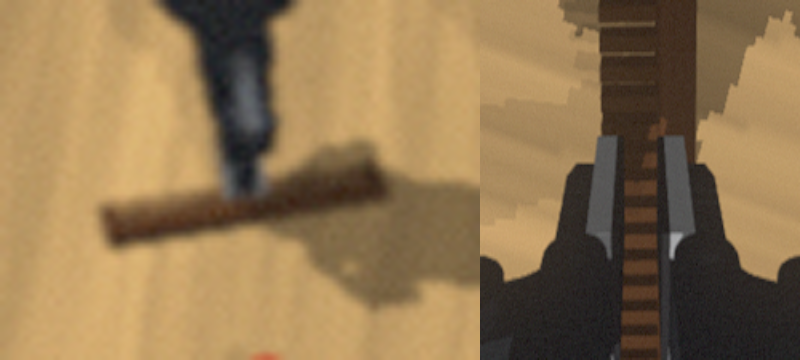

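The crop shows the fingertips hovering some 13 mm above the comb while the reading says −4 mm, so the real tips stand about 20 mm higher than the reported TCP. I'll descend guardedly, watching the force.

>>> carry_out:
  dr:
    - [0,0,0]
    - [0,0,0]
    - [0,0,0]
    - [0,0,0]
  slide:
    - [0,0,0]
    - [0,0,0]
    - [0,0,0.032]
    - [0,0,0]
  hand: [45,45,45,45]

```text
t: 13.68
position: [0.6253, -0.2809, -0.0133]
orientation: [0.434, -3.11, -0.002]
wrist_force: [-0.8, 0.5, 0.1]
grip_width: 0.0384
grip_force: 0.0
```

>>> carry_out:
  dr:
    - [0,0,0]
    - [0,0,0]
  slide:
    - [0,0,0.012]
    - [0,0,0]
  hand: [45,45]

```text
t: 13.92
position: [0.6259, -0.2813, -0.0155]
orientation: [0.434, -3.111, -0.001]
wrist_force: [-0.6, 0.0, 0.8]
grip_width: 0.0384
grip_force: 0.0
```

>>> carry_out:
  dr:
    - [0,0,0]
    - [0,0,0]
  slide:
    - [0,0,0.012]
    - [0,0,0]
  hand: [45,45]

```text
t: 14.18
position: [0.6259, -0.2813, -0.0184]
orientation: [0.434, -3.111, -0.001]
wrist_force: [-0.2, -0.7, 0.5]
grip_width: 0.0384
grip_force: 0.0
```

>>> carry_out:
  dr:
    - [0,0,0]
    - [0,0,0]
  slide:
    - [0,0,0.012]
    - [0,0,0]
  hand: [45,45]

```text
t: 14.42
position: [0.6259, -0.2813, -0.0215]
orientation: [0.434, -3.111, -0.001]
wrist_force: [-0.0, 0.5, 0.1]
grip_width: 0.0383
grip_force: 0.0
```

>>> carry_out:
  dr:
    - [0,0,0]
    - [0,0,0]
    - [0,0,0]
  slide:
    - [0,0,0]
    - [0,0,0]
    - [0,0,0]
  hand: [22,22,22]
  force: 30

```text
t: 14.8
position: [0.6264, -0.2816, -0.0208]
orientation: [-0.434, 3.111, -0.001]
wrist_force: [0.9, -0.4, 2.2]
grip_width: 0.0249
grip_force: 31.1
```

>>> carry_out:
  dr:
    - [0,0,0]
    - [0,0,0]
    - [0,0,0]
    - [0,0,0]
    - [0,0,0]
    - [0,0,0]
    - [0,0,0]
    - [0,0,0]
    - [0,0,0]
    - [0,0,0]
    - [0,0,0]
    - [0,0,0]
  slide:
    - [0,0,-0.1]
    - [0,0,-0.15]
    - [0,0,-0.15]
    - [0,0.12,0]
    - [0,0.18,0]
    - [0,0.2,0]
    - [0,0.2,0]
    - [0,0.2,0]
    - [0,0.2,0]
    - [0.035,0.2,0]
    - [0.04,0.14,0]
    - [0,0.092,0]
  hand: [22,22,22,22,22,22,22,22,22,22,22,22]

```text
t: 16.3
position: [0.5012, 0.0833, 0.0787]
orientation: [0.437, -3.11, -0.001]
wrist_force: [0.1, 0.1, -0.9]
grip_width: 0.0252
grip_force: 30.6
```

>>> carry_out:
  dr:
    - [0,0,-0.0964]
    - [0,0,-0.0964]
    - [0,0,-0.0964]
    - [0,0,-0.0964]
    - [0,0,-0.0964]
    - [0,0,-0.0964]
    - [0,0,-0.0964]
    - [0,0,-0.0962]
    - [0,0,0]
    - [0,0,0]
  slide:
    - [0,0,0]
    - [0,0,0]
    - [0,0,0]
    - [0,0,0]
    - [0,0,0]
    - [0,0,0]
    - [0,0,0]
    - [0,0,0]
    - [0,0,0]
    - [0,0,0]
  hand: [22,22,22,22,22,22,22,22,22,22]

```text
t: 17.55
position: [0.503, 0.0818, 0.0788]
orientation: [2.125, -2.313, -0.0]
wrist_force: [-0.5, 0.3, 0.5]
grip_width: 0.0251
grip_force: 30.6
```

Run:
```python
from h import *
np.set_printoptions(precision=4,suppress=True)
s=state(); print(s["t"],s["position"],s["orientation"],s["grip_width"],s["grip_force"])
f=save("wrist","w5")
for n,z in dict(comb=.099,comb_bed=.008,clipper_bed=.008,hinge=.027,tray=0).items():
    r=spot_point("wrist",n)[:2]
    print(n,[(np.round(q["centre"]),round(q["conf"],2),ray("wrist",q["centre"],z)[:2]) for q in r])
print(find_in("wrist","comb")[:1])
```

```text
17.55 [0.503  0.0818 0.0788] [ 2.1254 -2.3135 -0.0003] 0.02508877022142607 30.636969208717346
comb [(array([278., 280.]), 0.69, array([0.5039, 0.0826]))]
comb_bed [(array([ 87., 223.]), 0.56, array([0.6305, 0.0764]))]
clipper_bed [(array([179., 216.]), 0.65, array([0.5692, 0.0763]))]
hinge [(array([ 89., 222.]), 0.56, array([0.6188, 0.0701]))]
tray [(array([229., 212.]), 0.56, array([0.5374, 0.0787]))]
[{'box': [244.1, 91.5, 316.1, 392.4], 'conf': 0.95}]
```

View pics/w5.png

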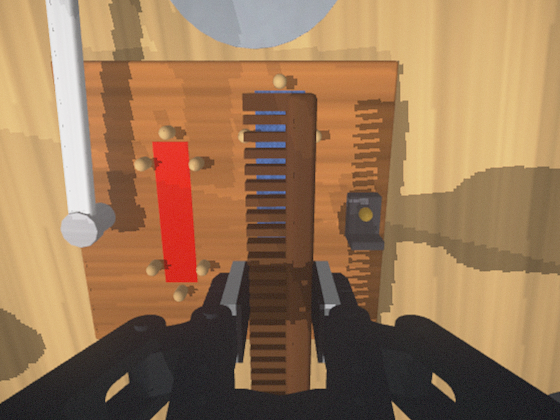

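The comb is held above the blue bed. Its far end is at (280,94). The end dowel is at (280,80), the side dowels at (243,135) and (318,137), and the red bed's end dowels at (167,132) and (180,295).

Run:
```python
from h import *
np.set_printoptions(precision=4,suppress=True)
d=world("wrist",[(280,81),(243,135),(318,137),(167,132),(180,295),(144,163),(196,163),(153,267),(202,267)],.018)
for p in d: print(p)
y=(d[4]-d[3]); print("len",np.linalg.norm(y)); y/=np.linalg.norm(y); print("yaw deg of tray y",np.degrees(np.arctan2(y[1],y[0])))
c=d[5:9].mean(0); print("clipper bed",(d[3]+d[4])/2,c)
print("bed from end dowel",d[0]+.083*y,"from sides",(d[1]+d[2])/2+.052*y)
e=world("wrist",[(243,94),(316,94)],.108); em=e.mean(0); print("comb end",e,em,"centre",em+.075*y)
c=world("wrist",[(250,392),(308,390)],.108); print("near end",c)
for b in blobs(0,red(cv2.imread("pics/w5.png")[:,:,::-1])): print(rect("wrist",b,.008))
```

```text
[ 0.4962 -0.0009]
[0.5206 0.0273]
[0.4764 0.0322]
[0.565  0.0218]
[0.5745 0.1288]
[0.582  0.0388]
[0.5507 0.0415]
[0.5889 0.107 ]
[0.5569 0.1097]
len 0.10743037
yaw deg of tray y 84.93247
clipper bed [0.5698 0.0753] [0.5696 0.0743]
bed from end dowel [0.5036 0.0817] from sides [0.5031 0.0815]
comb end [[0.5097 0.0065]
 [0.4847 0.0086]] [0.4972 0.0076] centre [0.5038 0.0823]
near end [[0.5205 0.1309]
 [0.4951 0.1319]]
[ 0.5715  0.076   0.0953  0.0217 85.1435]
```

>>> carry_out:
  dr:
    - [0,0,0]
    - [0,0,0]
    - [0,0,0]
    - [0,0,0]
    - [0,0,0]
    - [0,0,0]
    - [0,0,0]
  slide:
    - [0,0,0.14]
    - [0,0,0.12]
    - [0,0,0.06]
    - [0,0,0.03]
    - [0,0,0.014]
    - [0,0,0]
    - [0,0,0]
  hand: [22,22,22,22,22,22,22]

```text
t: 18.77
position: [0.5038, 0.0818, -0.0114]
orientation: [-2.128, 2.31, -0.001]
wrist_force: [0.2, 0.2, 0.4]
grip_width: 0.025
grip_force: 30.6
```

>>> carry_out:
  dr:
    - [0,0,0]
    - [0,0,0]
    - [0,0,0]
    - [0,0,0]
    - [0,0,0]
    - [0,0,0]
    - [0,0,0]
  slide:
    - [0,0,0]
    - [0,0,0]
    - [0,0,0]
    - [0,0,-0.1]
    - [0,0,-0.15]
    - [0,0,-0.2]
    - [0,0,-0.2]
  hand: [42,42,42,42,42,42,42]

```text
t: 19.65
position: [0.5027, 0.0817, 0.1518]
orientation: [2.128, -2.311, -0.001]
wrist_force: [0.5, 0.4, -0.5]
grip_width: 0.0361
grip_force: 0.0
```

Run:
```python
from h import *
np.set_printoptions(precision=4,suppress=True)
s=state(); print(s["t"],s["position"],s["orientation"],s["grip_width"],s["wrist_force"])
f=save("wrist","w6")
for n,z in dict(comb=.008,clipper_bed=.008).items():
    r=spot_point("wrist",n)[:2]
    print(n,[(np.round(q["centre"]),round(q["conf"],2),ray("wrist",q["centre"],z)[:2]) for q in r])
save("top","top2")
r=spot_point("top","clipper")[:1]; print(r,[ray("top",q["centre"],0) for q in r])
```

```text
19.65 [0.5027 0.0817 0.1518] [ 2.1281 -2.3107 -0.0005] 0.0361007093691868 [ 0.4869  0.373  -0.4648]
comb [(array([280., 187.]), 0.73, array([0.5082, 0.0805]))]
clipper_bed [(array([201., 191.]), 0.97, array([0.5734, 0.0779]))]
[{'centre': [165.4, 228.0], 'conf': 0.63}] [array([0.4509, 0.3699, 0.    ])]
```

View pics/w6.png

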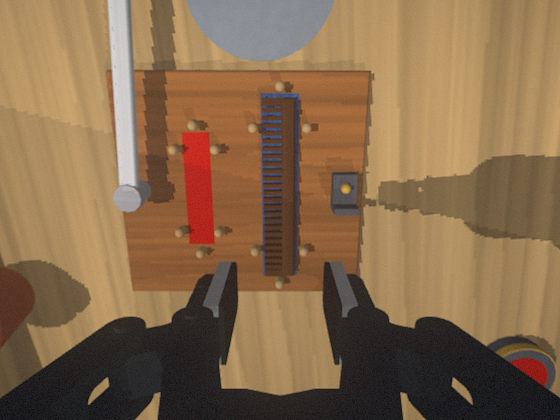

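Comb lies in the blue bed, column 280, between the end dowels at rows 87 and 284. Next the clipper.

>>> carry_out:
  dr:
    - [0,0,0]
    - [0,0,0]
    - [0,0,0]
    - [0,0,0]
    - [0,0,0]
    - [0,0,0]
  slide:
    - [-0.19,0.051,0]
    - [-0.19,0.051,0]
    - [-0.19,0.051,0]
    - [-0.19,0.051,0]
    - [-0.19,0.051,0]
    - [-0.19,0.051,0]
  hand: [42,42,42,42,42,42]

```text
t: 20.65
position: [0.4487, 0.3729, 0.1481]
orientation: [2.126, -2.308, -0.001]
wrist_force: [0.9, -1.0, 1.2]
grip_width: 0.0362
grip_force: 0.0
```

>>> carry_out:
  dr:
    - [0,0,0.1048]
    - [0,0,0.1048]
    - [0,0,0.1048]
    - [0,0,0.1048]
    - [0,0,0.1048]
    - [0,0,0.1048]
    - [0,0,0.1048]
    - [0,0,0.1048]
    - [0,0,0.1048]
    - [0,0,0.1048]
    - [0,0,0]
    - [0,0,0]
  slide:
    - [0,0,0]
    - [0,0,0]
    - [0,0,0]
    - [0,0,0]
    - [0,0,0]
    - [0,0,0]
    - [0,0,0]
    - [0,0,0]
    - [0,0,0]
    - [0,0,0]
    - [0,0,0]
    - [0,0,0]
  hand: [42,42,42,42,42,42,42,42,42,42,42,42]

```text
t: 22.15
position: [0.4497, 0.3717, 0.1492]
orientation: [-0.243, -3.131, 0.002]
wrist_force: [0.5, -0.5, -0.3]
grip_width: 0.0363
grip_force: 0.0
```

Run:
```python
from h import *
np.set_printoptions(precision=4,suppress=True)
s=state(); print(s["t"],s["position"],s["orientation"],s["grip_width"],s["q"])
n=R.from_rotvec(s["orientation"]).as_matrix(); print("tool x deg",np.degrees(np.arctan2(n[1,0],n[0,0])))
f=save("wrist","w7")
r=spot_point("wrist","clipper")[:2]
print([(np.round(q["centre"]),round(q["conf"],2),ray("wrist",q["centre"],0)[:2]) for q in r])
b=find_in("wrist","clipper")[:1]; print(b)
x0,y0,x1,y1=[int(v) for v in b[0]["box"]]
g=f.astype(int); m=(g.max(2)-g.min(2)<35)&(g.max(2)>70); k=np.zeros_like(m); k[y0-5:y1+5,x0-5:x1+5]=1
for c in blobs(f,m&k,300): print(cv2.boundingRect(c),cv2.contourArea(c),rect("wrist",c,.010))
o=np.vstack([f[max(0,y0-30):y1+30,max(0,x0-60):x1+60]]); cv2.imwrite("pics/c7.png",o[:,:,::-1])
```

```text
22.15 [0.4497 0.3717 0.1492] [-0.2431 -3.1305  0.0018] 0.036290526735951296 [ 0.5532  0.3548 -0.0461  1.172   0.0001  0.7081]
tool x deg 171.12070525246563
[(array([286., 190.]), 0.85, array([0.4517, 0.3772]))]
[{'box': [275.9, 139.4, 299.1, 243.4], 'conf': 0.73}]
(279, 141, 20, 102) 1853.0 [ 0.4529  0.379   0.0867  0.0158 -9.0511]
```

>>> carry_out:
  dr:
    - [0,0,0]
    - [0,0,0]
    - [0,0,0]
    - [0,0,0]
    - [0,0,0]
    - [0,0,0]
    - [0,0,0]
    - [0,0,0]
    - [0,0,0]
    - [0,0,0]
    - [0,0,0]
  slide:
    - [-0.005,0.027,0.1]
    - [0,0,0.2]
    - [0,0,0.2]
    - [0,0,0.1]
    - [0,0,0.05]
    - [0,0,0.024]
    - [0,0,0]
    - [0,0,0]
    - [0,0,0]
    - [0,0,0]
    - [0,0,0]
  hand: [42,42,42,42,42,42,42,10,10,10,10]
  force: 30

```text
t: 23.68
position: [0.4536, 0.3792, -0.0167]
orientation: [0.247, 3.13, 0.003]
wrist_force: [-0.3, 0.3, 6.3]
grip_width: 0.0151
grip_force: 31.0
```

>>> carry_out:
  dr:
    - [0,0,0]
    - [0,0,0]
    - [0,0,0]
    - [0,0,0]
    - [0,0,0]
    - [0,0,0]
    - [0,0,0]
    - [0,0,0]
    - [0,0,0]
    - [0,0,0]
    - [0,0,0]
  slide:
    - [0,0,-0.1]
    - [0,0,-0.18]
    - [0,0,-0.2]
    - [-0.05,-0.1,0]
    - [-0.1,-0.17,0]
    - [-0.1,-0.18,0]
    - [-0.1,-0.18,0]
    - [-0.1,-0.18,0]
    - [-0.1,-0.17,0]
    - [-0.1,-0.146,0]
    - [0,0,0]
  hand: [10,10,10,10,10,10,10,10,10,10,10]

```text
t: 25.05
position: [0.5701, 0.0721, 0.1018]
orientation: [0.255, 3.13, -0.001]
wrist_force: [-0.7, -0.8, -0.6]
grip_width: 0.0148
grip_force: 30.3
```

>>> carry_out:
  dr:
    - [0,0,-0.1045]
    - [0,0,-0.1045]
    - [0,0,-0.1045]
    - [0,0,-0.1045]
    - [0,0,-0.1045]
    - [0,0,-0.1045]
    - [0,0,-0.1045]
    - [0,0,-0.1045]
    - [0,0,-0.1045]
    - [0,0,-0.1045]
    - [0,0,0]
    - [0,0,0]
  slide:
    - [0,0,0]
    - [0,0,0]
    - [0,0,0]
    - [0,0,0]
    - [0,0,0]
    - [0,0,0]
    - [0,0,0]
    - [0,0,0]
    - [0,0,0]
    - [0,0,0]
    - [0,0,0]
    - [0,0,0]
  hand: [10,10,10,10,10,10,10,10,10,10,10,10]

```text
t: 26.55
position: [0.5685, 0.0756, 0.1018]
orientation: [2.12, -2.318, -0.001]
wrist_force: [0.2, 0.2, -0.8]
grip_width: 0.0148
grip_force: 30.3
```

Run:
```python
from h import *
np.set_printoptions(precision=4,suppress=True)
s=state(); print(s["t"],s["position"],s["orientation"],s["grip_width"],s["grip_force"])
n=R.from_rotvec(s["orientation"]).as_matrix(); print("tool x deg",np.degrees(np.arctan2(n[1,0],n[0,0])))
f=save("wrist","w8")
for nm,z in dict(clipper=.118,clipper_bed=.008,comb=.008,hinge=.027).items():
    r=spot_point("wrist",nm)[:1]
    print(nm,[(np.round(q["centre"]),round(q["conf"],2),ray("wrist",q["centre"],z)[:2]) for q in r])
b=find_in("wrist","clipper")[:1]; print(b); b=b[0]["box"]
print("far end",world("wrist",[((b[0]+b[2])/2,b[1])],.13))
for c in blobs(f,red(f)): print(rect("wrist",c,.008),cv2.boundingRect(c))
```

```text
26.55 [0.5685 0.0756 0.1018] [ 2.1204 -2.3179 -0.0005] 0.014766854391121145 30.282556414604187
tool x deg -95.09566947412515
clipper [(array([276., 275.]), 0.9, array([0.5705, 0.0755]))]
clipper_bed []
comb [(array([371., 208.]), 0.94, array([0.5042, 0.0821]))]
hinge [(array([205., 214.]), 0.59, array([0.6186, 0.0709]))]
[{'box': [258.5, 171.9, 301.9, 367.0], 'conf': 0.88}]
far end [[0.5647 0.0281]]
[ 0.5685  0.0397  0.0227  0.0209 84.9281] (261, 140, 31, 34)
```

View pics/w8.png

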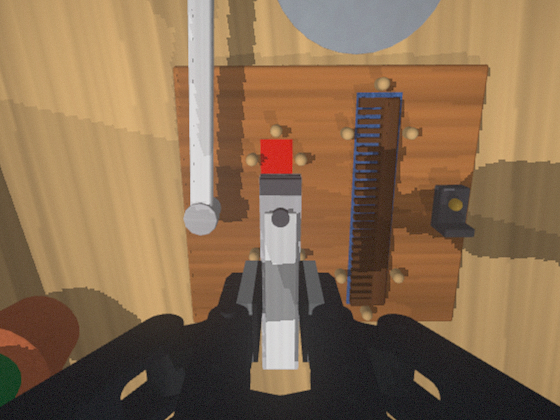

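The clipper is centred over the red bed: its far end is at (280,173), the end dowel at (276,130) and the side dowels at (251,160) and (301,160). Lowering it.

>>> carry_out:
  dr:
    - [0,0,0]
    - [0,0,0]
    - [0,0,0]
    - [0,0,0]
    - [0,0,0]
    - [0,0,0]
    - [0,0,0]
  slide:
    - [0,0,0.16]
    - [0,0,0.14]
    - [0,0,0.08]
    - [0,0,0.04]
    - [0,0,0.016]
    - [0,0,0]
    - [0,0,0]
  hand: [10,10,10,10,10,10,10]

```text
t: 27.72
position: [0.5697, 0.075, -0.0062]
orientation: [-2.122, 2.315, -0.002]
wrist_force: [-0.7, 0.1, -1.1]
grip_width: 0.0148
grip_force: 30.3
```

>>> carry_out:
  dr:
    - [0,0,0]
    - [0,0,0]
    - [0,0,0]
    - [0,0,0]
    - [0,0,0]
    - [0,0,0]
    - [0,0,0]
  slide:
    - [0,0,0]
    - [0,0,0]
    - [0,0,0]
    - [0,0,-0.1]
    - [0,0,-0.18]
    - [0,0,-0.2]
    - [0,0,-0.2]
  hand: [30,30,30,30,30,30,30]

```text
t: 28.6
position: [0.5686, 0.075, 0.1644]
orientation: [-2.123, 2.316, 0.0]
wrist_force: [0.3, -0.6, -0.3]
grip_width: 0.0254
grip_force: 0.0
```

Run:
```python
from h import *
np.set_printoptions(precision=4,suppress=True)
s=state(); print(s["t"],s["position"],s["orientation"],s["grip_width"])
f=save("wrist","w9")
for nm,z in dict(clipper=.008,clipper_bed=.008,comb=.008,comb_bed=.008,hinge=.037,knob=.05).items():
  for c in ("wrist","top"):
    if c=="top" and nm=="clipper": grab_frame("top")
    if c=="top" and nm!="knob": continue
    r=spot_point(c,nm)[:1]
    print(nm,[(np.round(q["centre"]),round(q["conf"],2),ray(c,q["centre"],z)[:2]) for q in r])
b=find_in("wrist","clipper")[:1]; print(b); x0,y0,x1,y1=[int(v) for v in b[0]["box"]]
g=f.astype(int); m=(g.max(2)-g.min(2)<35)&(g.max(2)>70); k=np.zeros_like(m); k[y0-3:y1+3,x0-3:x1+3]=1
for c in blobs(f,m&k,300): print(cv2.boundingRect(c),rect("wrist",c,.018))
for c in blobs(f,red(f),60): print("red",rect("wrist",c,.008),cv2.boundingRect(c))
```

```text
28.6 [0.5686 0.075  0.1644] [-2.1228  2.3158  0.0001] 0.02544913761603382
clipper [(array([279., 185.]), 0.87, array([0.5752, 0.0748]))]
clipper_bed [(array([280., 187.]), 0.66, array([0.5701, 0.075 ]))]
comb [(array([353., 188.]), 0.84, array([0.505 , 0.0816]))]
comb_bed [(array([357., 184.]), 0.88, array([0.5009, 0.0783]))]
hinge [(array([216., 189.]), 0.56, array([0.6169, 0.065 ]))]
knob []
knob [(array([329., 171.]), 0.7, array([ 0.6083, -0.1036]))]
[{'box': [269.3, 133.9, 291.6, 235.6], 'conf': 0.55}]
(270, 136, 19, 102) [ 0.5682  0.0735  0.0871  0.0153 84.5302]
red [ 0.5792  0.074   0.0631  0.0026 84.4428] (265, 151, 4, 72)
red [ 0.5666  0.0351  0.0202  0.0132 -5.0501] (265, 133, 25, 17)
```

>>> carry_out:
  dr:
    - [0,0,0]
    - [0,0,0]
    - [0,0,0]
    - [0,0,0]
    - [0,0,0]
    - [0,0,0]
  slide:
    - [0.18,-0.05,0]
    - [0.18,-0.05,0]
    - [0.18,-0.05,0]
    - [0.175,-0.05,0.1]
    - [0,0,0.1]
    - [0,0,0]
  hand: [60,60,60,60,60,60]

```text
t: 29.85
position: [0.6008, -0.1074, 0.1098]
orientation: [2.119, -2.315, -0.009]
wrist_force: [-0.6, 0.7, 0.2]
grip_width: 0.0512
grip_force: 0.0
```

Run:
```python
from h import *
np.set_printoptions(precision=4,suppress=True)
s=state(); print(s["t"],s["position"],s["grip_width"])
f=save("wrist","w10")
r=spot_point("wrist","knob")[:1]
print([(np.round(q["centre"]),round(q["conf"],2),ray("wrist",q["centre"],.05)[:2]) for q in r],find_in("wrist","knob")[:1])
for c in blobs(f,red(f),60): 
  M=cv2.moments(c); p=(M["m10"]/M["m00"],M["m01"]/M["m00"]); print("red",cv2.boundingRect(c),ray("wrist",p,.06))
print("expected px",proj("wrist",[.6035,-.1073,.065]),proj("wrist",[.6035,-.1073,.035]))
```

```text
29.85 [ 0.6008 -0.1074  0.1098] 0.051213792039786876
[(array([289., 232.]), 0.83, array([ 0.5977, -0.0977]))] [{'box': [267.5, 198.2, 305.4, 394.1], 'conf': 0.74}]
red (277, 218, 23, 27) [ 0.599  -0.1018  0.06  ]
red (320, 371, 6, 17) [0.5841 0.0097 0.06  ]
expected px [np.float64(280.0195316633831), np.float64(225.76130733020543)] [np.float64(280.0183669990025), np.float64(211.55543283707576)]
```

>>> carry_out:
  dr:
    - [0,0,0]
    - [0,0,0]
    - [0,0,0]
    - [0,0,0]
    - [0,0,0]
    - [0,0,0]
    - [0,0,0]
    - [0,0,0]
  slide:
    - [-0.012,0.016,0.12]
    - [0,0,0.12]
    - [0,0,0.07]
    - [0,0,0.034]
    - [0,0,0]
    - [0,0,0]
    - [0,0,0]
    - [0,0,0]
  hand: [60,60,60,60,60,10,10,10]
  force: 25

```text
t: 31.0
position: [0.6002, -0.1043, 0.0279]
orientation: [-2.122, 2.315, -0.002]
wrist_force: [-0.3, 0.0, 3.6]
grip_width: 0.0168
grip_force: 24.5
```

>>> carry_out:
  dr:
    - [0,0,0.0833]
    - [0,0,0.0833]
    - [0,0,0.0833]
    - [0,0,0.0833]
    - [0,0,0.0833]
    - [0,0,0.0833]
  slide:
    - [-0.0061,0.0929,-0.006]
    - [-0.0061,0.0929,0]
    - [-0.0061,0.0929,0]
    - [-0.0061,0.0929,0]
    - [-0.0061,0.0929,0]
    - [-0.0061,0.0929,0]
  hand: [10,10,10,10,10,10]

```text
t: 31.75
position: [0.4814, -0.0385, 0.0285]
orientation: [-1.068, 2.945, 0.005]
wrist_force: [13.5, 11.7, -12.1]
grip_width: 0.0166
grip_force: 24.6
```

>>> carry_out:
  dr:
    - [0,0,0.0833]
    - [0,0,0.0833]
    - [0,0,0.0833]
    - [0,0,0.0833]
    - [0,0,0.0833]
  slide:
    - [-0.018,0.0929,0]
    - [-0.0061,0.0929,0]
    - [-0.0061,0.0929,0]
    - [-0.0061,0.0929,0]
    - [-0.0061,0.0929,0]
  hand: [10,10,10,10,10]

```text
t: 32.38
position: [0.4432, 0.0681, 0.0287]
orientation: [-0.063, 3.134, 0.001]
wrist_force: [13.5, -0.2, -15.9]
grip_width: 0.0167
grip_force: 24.7
```

>>> carry_out:
  dr:
    - [0,0,0.05]
    - [0,0,0.0333]
    - [0,0,0]
    - [0,0,0]
  slide:
    - [-0.015,0.05,0.006]
    - [-0.004,0.043,0]
    - [0,0.01,0]
    - [0,0,0]
  hand: [10,10,10,10]

```text
t: 32.88
position: [0.444, 0.087, 0.0277]
orientation: [0.141, 3.138, -0.023]
wrist_force: [-2.0, -23.5, 8.7]
grip_width: 0.0169
grip_force: 27.6
```

Run:
```python
from h import *
s=state(); print(s["t"],s["position"],s["wrist_force"],s["orientation"])
print(np.degrees(np.arctan2(s["position"][1]-.0735,s["position"][0]-.618)))
```

```text
32.875 [0.4440379  0.08697351 0.02769762] [ -1.95031268 -23.48444743   8.67670696] [ 0.1405808   3.13783936 -0.02283009]
175.5712344404127
```

>>> carry_out:
  dr:
    - [0,0,0]
    - [0,0,0]
    - [0,0,0]
    - [0,0,0]
    - [0,0,0]
    - [0,0,0]
    - [0,0,0]
    - [0,0,0]
  slide:
    - [0,0,0]
    - [0,-0.012,0]
    - [0,0,0]
    - [0,0,-0.1]
    - [0,0,-0.2]
    - [0,0,-0.2]
    - [0.05,0,-0.1]
    - [0,0,0]
  hand: [50,50,50,50,50,50,50,50]

```text
t: 33.88
position: [0.4324, 0.0917, 0.1789]
orientation: [0.134, 3.135, 0.001]
wrist_force: [-0.0, 0.2, 0.5]
grip_width: 0.0426
grip_force: 0.0
```

Run:
```python
from h import *
np.set_printoptions(precision=4,suppress=True)
s=state(); print(s["t"],s["position"],s["wrist_force"],s["grip_width"])
f=save("wrist","w11"); grab_frame("top")
for nm,z in dict(clipper=.008,comb=.008,hinge=.037,knob=.05,bowl=0,tray=0).items():
  for c in ("wrist","top"):
    r=spot_point(c,nm)[:1]
    print(nm,c,[(np.round(q["centre"]),round(q["conf"],2),ray(c,q["centre"],z)[:2]) for q in r])
for c in blobs(f,red(f),40): print("red",cv2.boundingRect(c),world("wrist",[np.mean(c,axis=(0,1))],.06))
g=f.astype(int); m=(g.max(2)-g.min(2)<30)&(g.min(2)>120)
for c in blobs(f,m,200): print("white",cv2.boundingRect(c),rect("wrist",c,.035))
for c in blobs(f,blue(f),100): print("blue",cv2.boundingRect(c),rect("wrist",c,.008))
```

```text
33.875 [0.4324 0.0917 0.1789] [-0.0337  0.2017  0.5491] 0.04260722157091964
clipper wrist [(array([275., 318.]), 0.81, array([0.5676, 0.0747]))]
clipper top [(array([268., 182.]), 0.49, array([0.5843, 0.0713]))]
comb wrist [(array([276., 259.]), 0.57, array([0.5025, 0.0814]))]
comb top []
hinge wrist [(array([277., 370.]), 0.81, array([0.6056, 0.0734]))]
hinge top [(array([269., 170.]), 0.87, array([0.6152, 0.067 ]))]
knob wrist [(array([273., 213.]), 0.57, array([0.4449, 0.0848]))]
knob top []
bowl wrist []
bowl top [(array([395., 237.]), 0.95, array([ 0.424 , -0.2967]))]
tray wrist [(array([277., 285.]), 0.57, array([0.5359, 0.0791]))]
tray top [(array([265., 196.]), 0.65, array([0.5443, 0.0805]))]
red (481, 0, 54, 19) [[0.3117 0.2554]]
red (264, 201, 22, 21) [[0.4413 0.0864]]
white (111, 215, 62, 99) [ 0.4857 -0.0369  0.0941  0.0537 11.8731]
white (236, 221, 84, 147) [  0.535    0.0861   0.1454   0.076  -23.2777]
white (266, 368, 20, 18) [ 0.6173  0.0709  0.02    0.0187 -4.9878]
```

```bash
python3 -c "
from bench import *
print(sign_off())"
```

```text
the job is handed in; nothing more can be done
None
```

I've handed the job in and no verdict came back: by the last camera measurements the bowl is on the blue mark, the comb and clipper lie in their beds, and the keeper bar measures within about 0.01 rad of shut.

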